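Shut the hold-down lid and turn the circuit board over

ROBOT

A 7-joint arm with a two-finger parallel gripper is mounted at the origin on the work surface. World frame = base frame: x ahead of the robot, y to its left, z up, the work surface at z = 0. Lengths are in m, angles in rad, forces in N, time in s.
With the tool pointing down it reaches from about 0.425 to 0.925 m from the base axis. Payload 6.8 kg.
Tool frame: the origin (TCP) lies midway between the tips of the shut fingers; the grasp point (between the pads) lies r.tcp_to_grasp behind it (r.tcp_to_grasp is the distance from the TCP to the grasp point, in m); x points along the fingers, y is the direction in which the jaws open and shut, and the axes are right-handed (so a half turn about x gives the same grasp; the last joint's range is limited). The gripper opens to 85 mm and grips with 20 to 120 N. Pads are 22 mm wide; open, the fingers measure 114 mm over their backs; the gripper's body (76 mm by 85 mm) begins 54 mm behind the grasp point. The pads swing forward as they close: fully open they stand 13 mm farther back than shut.
Start: joints at [1.123, 0.477, 0.022, 1.555, -0.011, 1.109, -0.083], TCP at [0.225, -0.636, 0.231] pointing down, gripper open.
Joint ranges: [-2.96, 2.96], [-0.34, 2.1], [-1.41, 1.46], [0.24, 2.44], [-1.37, 4.51], [0.17, 1.92], [-2.96, 2.96]. Speed limits (rad/s): [2.39, 2.39, 3.14, 3.14, 3.14, 3.14, 3.14].

INTERFACE

Orientations are given as a rotation vector (axis times angle).
In Python, from bench import r, grab_frame, search_frame, cut_out, pinpoint gives the robot as it stands. The module is installed in compiled form; this text tells all that it offers.
- The arm moves only by the tool apply_moves, never from a script. Its argument "commands" is a list of rows, each a list of 7 numbers: the finger opening in mm, from 0 to 85.4, then the shift along the tool's x, y, z in mm, then the turn, a rotation vector about the tool's x, y, z in rad. A call has 1 to 20 rows; each row is the pose to reach, as a shift and turn from the pose commanded when the call began, along the tool's axes at that moment; what a row does not reach only later rows make up. A row lasts 1/10 s, in which the tool goes at most 50 mm and 8.59 degrees, less where a joint would pass 70% of its speed; a pose out of reach is approached as far as the arm can. A call with a gripper value outside its range is refused whole. The fingers move at their own pace and stop on an object; "force" is the grip in N (left out, the last holds). Time passes only in rows, so rows that repeat a pose let the fingers close. It gives the time, the measured TCP pose, the force and the opening at its end, in the units of the state.
- r.get_obs(): the state, without advancing time (a new reading comes with each control period).
- grab_frame(name): name is "side" or "top"; returns a dict with "pixels" (400x640x3 uint8, red, green, blue), "mtx" (3x3 intrinsics, pixels), "position" and "rotation" of the camera in the world. Camera axes: x right, y down, z forward; pixel columns grow to the right and rows downward; lengths in m; the calibration is good to about 2 mm. A picture is of the moment at which its call begins. There is no depth.
- r.hand_in(): hands the job in, once; it reports no verdict.
Trained networks look in the newest picture that a camera, given by its name, has taken for a name from the list of things; names that differ only in an ending like _2 or _b are one class to them, and where a whole thing is asked for, a point or a joint stands for the part that bears it (a point fixed in the world has none). Each returns a list of dicts, best first, with "confidence" (0 to 1); they miss things now and then, are a little off and sometimes report something else, mostly with a low value. They report only what shows in the picture. A call takes as long as a camera call.
- search_frame(label, camera): "point" ([column, row] as shares, 0 to 1, of the picture: columns of its width, rows of its height, amid what is visible of it).
- cut_out(label, camera): "pixels" (400x640 bool, what is visible of it) and "point" ([column, row] as shares, 0 to 1, of the picture: columns of its width, rows of its height, amid what is visible of it).
- pinpoint(label, camera): "point" ([column, row] as shares, 0 to 1, of the picture: columns of its width, rows of its height: a listed point, or the origin of a listed thing).
The state is a dict: "clock": time; "joints": joint angles; "qvel": joint speeds; "tau": joint torques, N m; "tcp_pos": TCP position; "orientation": TCP orientation; "contact_force": force on the tool from outside, world axes, zero at the start; "moment": the same for the moment, N m; "grip_width": finger opening in m.
Only numpy, scipy, OpenCV 4.12 (cv2) and the standard library are available. Lean on these libraries where they do the work, as an engineer would, in place of code of your own. Each camera call takes 0.05 s, during which the arm holds its last target.

TASK

The circuit board in the turn-over soldering frame has its parts fitted and must now be turned solder side up. By pushing with the fingertips only, tip the open hold-down lid over and down until it lies shut on the frame, then push the frame's near rail down and on round its pivots, half a turn, until it lies level, upside down, with the lid underneath. Grip and lift nothing, push gently, do not shift the stand, and leave the other things on the bench as they are.

Things in the scene. Friction and masses are not known exactly. Their poses are not given: they have to be found in the camera images.
- jig: Stand of the soldering frame, loose on rubber feet, 3.6 kg: grey steel base plate 170 (x) x 260 (y) mm, top 13 mm above the bench, two uprights 44 mm wide, 8 mm thick at y = +-114 mm, up to 124 mm high; a brake knob sticks out of one to y = 140 mm. Origin under its centre, z up; +x points roughly away from the robot, y lies along the pivot line.
- pivot (a point): Midpoint of the pivot line, fixed to the stand, 100 mm above the bench; the pivot line runs along the stand's y.
- turn (a joint): Angle of the turning frame about the pivot line, rad: 0 = level, parts and lid side up; grows as the near rail goes down and the far rail comes up and over towards the robot; 1.57 = on edge, far rail on top; 3.14 = level, solder side up. A friction brake (0.35 N m, some 6 N at a rail) holds it wherever it is left; it cannot go below 0, and a hard stop ends the travel at 3.24, just past level.
- near_rail (a point): On the turning frame: middle of the lid-side face of the near rail, 59 mm from the pivot line towards the robot, 6 mm above it at turn = 0, when the frame's axes are the stand's. The frame is an aluminium rectangle 140 (x) x 200 (y) x 12 mm centred on the pivot line, rails 16 to 18 mm wide round a green board set 2 mm below their solder-side face. The shut lid leaves the outer 22 mm free here.
- far_rail (a point): On the turning frame: middle of the solder-side face of the far rail (the rail with the lid hinge), 61 mm from the pivot line away from the robot and 6 mm below it when turn = 0; its outer edge is 70 mm from the pivot line. Same axes as near_rail. This is the face that ends on top, on the robot's side.
- holddown (a joint): Angle of the lid about its hinge on the far rail, relative to the turning frame, rad: 0 = shut, lying on the frame; 1.57 = standing square to the frame; it starts open between about 1.5 and 1.85, and opens to 2.0 at most. A stiff friction hinge (about 0.14 N m, 0.13 kg lid, so 1 to 3 N at its free edge) holds it at any angle, also upside down.
- lid_hinge (a point): Middle of the lid's hinge line: on the turning frame 62 mm from the pivot line towards the far rail and 6 mm to the lid side. Its axes are the lid's: -x from the hinge to the free edge, z out of the lid's outer face.
- lid_edge (a point): On the lid: middle of its outer face (the face away from the board) 105 mm from the hinge, 5 mm short of the free edge. The lid is a flat grey plate with an aluminium rim, 110 mm from hinge to free edge, 176 mm wide, 16 mm thick, its outer face 16 mm above the frame when shut; it stops about 22 mm short of the near rail's outer edge. Axes as lid_hinge.
- spool: Bystander: upright spool of solder, 60 mm diameter, 50 mm high; origin under its centre.
- flux: Bystander: small white bottle with a cap, 42 mm diameter, 95 mm high; origin under its centre.
- cup: Bystander: black two-part tray of components, 66 x 50 x 24 mm; origin under its centre.
- driver: Bystander: screwdriver 170 mm long, lying between the robot and the stand; origin under its middle.
- brush: Bystander: brush 160 mm long, lying; origin under its middle.
- spare: Bystander: spare circuit board on a black carrier, 100 x 80 x 17 mm; origin under its centre.
- tray: Bystander: flat grey ring-shaped tray, 170 mm diameter, 18 mm high; origin under its centre.

How it is judged:
On the way, in this order (a step that is already met when the one before it is completed fails the run):
1. the lid is tipped over and lies shut on the frame, parts side still up (value of joint holddown below 0.12 rad and value of joint turn below 0.7 rad), for 0.2 s.
2. the frame is turned over and level (value of joint turn above 3 rad), for 0.1 s.
At the end, for the whole second after the job is handed in: The frame lies turned over, level within about 8 degrees (turn between 3.0 rad and its stop at 3.24), the lid is still shut under it (holddown below 0.15 rad), all is at rest, and the stand is upright on the bench within 20 mm of where it stood (value of joint turn above 3 rad and value of joint holddown below 0.15 rad and velocity of joint turn between -0.05 and 0.05 rad/s and angle between jig's own z axis and vertical below 0.03 rad and distance of jig from where it was at the start of the episode below 0.02 m and linear speed of jig below 0.02 m/s); the robot touches nothing.
It fails at once if the frame is turned with the lid still open (the parts would fall out) (value of joint turn above 0.9 rad and value of joint holddown above 0.3 rad).
It fails at once if the frame, lid or stand is gripped or pushed roughly (fingers press with more than 35 N) (contact force between the fingers and jig above 35 N).
It fails at once if the stand is lifted, tipped or shoved (height (world z) of jig above 0.012 m or angle between jig's own z axis and vertical above 0.12 rad or distance of jig from where it was at the start of the episode above 0.02 m).
It fails at once if a bystander is moved, lifted or knocked over (distance of any of spool, flux, cup, driver, brush, spare, tray from where it was at the start of the episode above 0.025 m).
It also fails if it takes over 58 s, if anything falls off the work surface, if the arm or the gripper's body presses on something with over 40 N, if the wrist force passes 120 N, or if a joint passes its speed limit or range.

## Working session

There is one attempt and no reset: what is moved stays moved. The work goes in short steps, Python scripts to look and compute and a tool call to move; the robot and the scene stay as the last step left them, time stands still between calls to the robot, and variables do not carry over. Pictures are saved under pics/ and viewed, and the job is handed in when it is done.

Besides the shell and the picture viewer there is one more tool, called after "Request:" as name([rows], argument=value, ...), one row to a line, values as JSON. apply_moves: Moves the arm, as the interface text tells. Its arguments: {"type":"object","properties":{"commands":{"type":"array"},"force":{"type":"number"}},"required":["commands"]}

```bash
mkdir -p pics; ls; cat > h.py <<'E'
import numpy as np, cv2, sys
from scipy.spatial.transform import Rotation as R
from bench import r, grab_frame, search_frame, cut_out, pinpoint
def shot(n,f):
    g=grab_frame(n); cv2.imwrite('pics/'+f,g['pixels'][:,:,::-1]); return g
def ray(g,pt):
    u,v=pt[0]*640,pt[1]*400
    d=np.linalg.inv(g['mtx'])@[u,v,1]; Rm=np.array(g['rotation'])
    if Rm.shape!=(3,3): Rm=R.from_rotvec(Rm).as_matrix()
    d=Rm@d; return np.array(g['position']),d/np.linalg.norm(d)
def atz(g,pt,z):
    o,d=ray(g,pt); return o+d*(z-o[2])/d[2]
def proj(g,p):
    c=g['mtx']@(np.array(g['rotation']).T@(np.array(p)-g['position'])); return c[:2]/c[2]
def tri(rs):
    A=0;b=0
    for o,d in rs:
        P=np.eye(3)-np.outer(d,d);A=A+P;b=b+P@o
    x=np.linalg.solve(A,b); return x,[np.linalg.norm((np.eye(3)-np.outer(d,d))@(x-o)) for o,d in rs]
E
python3 - <<'E'
from h import *
gs={c:shot(c,c+'0.png') for c in('side','top')}
for c,g in gs.items(): print(c,np.round(g['position'],3),np.shape(g['rotation']),np.round(g['rotation'],3).tolist())
for l in ['jig','pivot','near_rail','far_rail','lid_hinge','lid_edge','spool','flux','cup','driver','brush','spare','tray']:
    rs=[]
    for c,g in gs.items():
        q=pinpoint(l,c)
        if q:
            print(l,c,np.round(np.array(q[0]['point'])*[640,400]),round(q[0]['confidence'],2),len(q),np.round(atz(g,q[0]['point'],0),3)); rs.append(ray(g,q[0]['point']))
    if len(rs)==2: x,e=tri(rs);print('   ',np.round(x,3),np.round(e,4))
print(r.get_obs())
E
```

```text
pics
side [-0.024  0.758  0.761] (3,) [-0.812, 2.429, -1.219]
top [0.305 0.076 1.313] (3,) [-2.174, 2.12, -0.197]
jig side [340. 207.] 0.57 3 [ 0.53  -0.074  0.   ]
jig top [368. 201.] 0.92 2 [ 0.525 -0.072  0.   ]
    [ 0.526 -0.071  0.004] [0.0019 0.0019]
pivot side [342. 182.] 0.87 1 [ 0.601 -0.189  0.   ]
pivot top [372. 195.] 0.76 1 [ 0.543 -0.084  0.   ]
    [ 0.525 -0.073  0.093] [0.0008 0.0008]
near_rail side [362. 179.] 0.89 1 [ 0.558 -0.242  0.   ]
near_rail top [382. 217.] 0.79 1 [ 0.482 -0.11   0.   ]
    [ 0.469 -0.093  0.114] [0.0021 0.0021]
far_rail side [319. 174.] 0.73 1 [ 0.689 -0.181  0.   ]
far_rail top [363. 172.] 0.87 1 [ 0.606 -0.057  0.   ]
    [ 0.582 -0.044  0.112] [0.0022 0.0022]
lid_hinge side [321. 172.] 0.57 1 [ 0.693 -0.197  0.   ]
lid_hinge top [360. 167.] 0.68 1 [ 0.621 -0.049  0.   ]
    [ 0.585 -0.041  0.123] [0.0072 0.0072]
lid_edge side [319. 139.] 0.68 3 [ 0.832 -0.377  0.   ]
lid_edge top [367. 161.] 0.93 1 [ 0.637 -0.068  0.   ]
    [ 0.58  -0.043  0.224] [0.0002 0.0002]
spool side [341. 257.] 0.55 1 [ 0.408  0.097 -0.   ]
spool top [306. 243.]
[... 933 characters left out ...]
.0021]
{'clock': 1.4, 'joints': array([ 1.12291533,  0.4770049 ,  0.02239777,  1.55541339, -0.011499  ,
        1.10933872, -0.08306623]), 'qvel': array([ 3.91695541e-04,  2.16175778e-03,  1.80028799e-03, -1.49852281e-03,
        2.82919233e-05, -2.77614423e-04, -1.95635512e-03]), 'tau': array([ 8.32919322e-04, -5.96316969e+01,  1.60739087e+00, -2.81537157e+01,
        1.26852404e-02,  1.71332202e-03,  1.84507513e-05]), 'tcp_pos': array([ 0.22496892, -0.63640325,  0.23129891]), 'orientation': array([ 2.03704144,  0.34949664, -2.03703305]), 'contact_force': array([0.83531001, 0.75357223, 0.40704801]), 'moment': array([ 0.01582362,  0.03525076, -0.01886221]), 'grip_width': 0.08536616636842959}
```

View pictures.

View pics/side0.png

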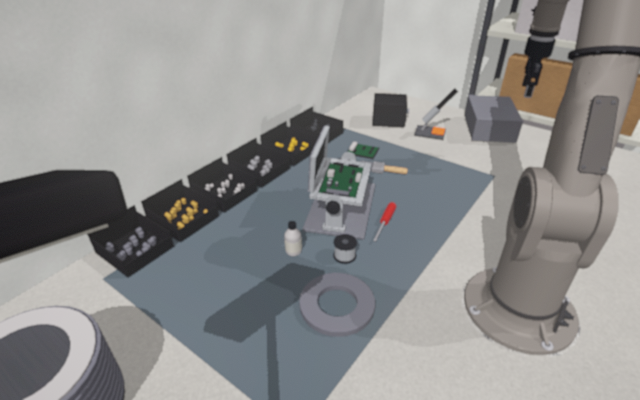

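View pics/top0.png

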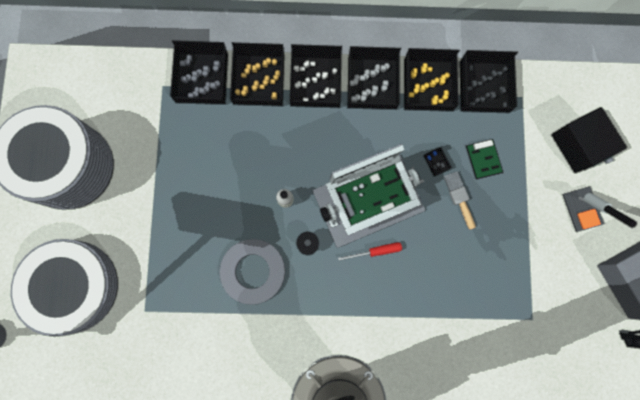

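```bash
cat >> h.py <<'E'
J=np.array([0.526,-0.072]); YAW=0.40
def S(x,y,z):  # stand -> world
    c,s=np.cos(YAW),np.sin(YAW); return np.array([J[0]+c*x-s*y,J[1]+s*x+c*y,z])
def F(x,y,z,t): # frame-> world ; turn t
    return S(x*np.cos(t)+z*np.sin(t)*-1 if False else x*np.cos(t)-z*np.sin(t),y,0.1+x*np.sin(t)+z*np.cos(t))
def L(x,y,z,h,t): # lid -> world; lid opens as free edge(-x) rises; hinge at (62,6)
    return F(62+0,0,0,0) if False else F(.062+x*np.cos(h)+z*np.sin(h),y,.006-x*np.sin(h)+z*np.cos(h),t)
def overlay(g,t,h,f,box,k=5):
    im=cv2.resize(np.ascontiguousarray(g['pixels'][:,:,::-1])[box[1]:box[3],box[0]:box[2]],None,fx=k,fy=k,interpolation=cv2.INTER_CUBIC)
    def poly(P,c):
        q=np.array([(proj(g,p)-box[:2])*k for p in P]).astype(int); cv2.polylines(im,[q],True,c,1)
    poly([S(x,y,.013) for x,y in((-.085,-.13),(.085,-.13),(.085,.13),(-.085,.13))],(0,0,255))
    poly([F(x,y,.006,t) for x,y in((-.07,-.1),(.07,-.1),(.07,.1),(-.07,.1))],(0,255,255))
    for z in(0,.016): poly([L(x,y,z,h,t) for x,y in((-.11,-.088),(0,-.088),(0,.088),(-.11,.088))],(255,0,255))
    cv2.imwrite('pics/'+f,im)
E
python3 - <<'E'
from h import *
for c,b in(('top',(300,130,440,260)),('side',(285,115,405,245))):
    overlay(grab_frame(c),0,1.5,c+'ov1.png',b,4)
o=r.get_obs(); print(R.from_rotvec(o['orientation']).as_matrix().round(3), r.tcp_to_grasp)
print(F(.07,0,0,1.0),L(-.105,0,.016,0,0))
E
```

```text
Traceback (most recent call last):
  File "h.py", line 31, in overlay
    poly([S(x,y,.013) for x,y in((-.085,-.13),(.085,-.13),(.085,.13),(-.085,.13))],(0,0,255))
    ~~~~^^^^^^^^^^^^^^^^^^^^^^^^^^^^^^^^^^^^^^^^^^^^^^^^^^^^^^^^^^^^^^^^^^^^^^^^^^^^^^^^^^^^^
  File "h.py", line 30, in poly
    q=np.array([(proj(g,p)-box[:2])*k for p in P]).astype(int); cv2.polylines(im,[q],True,c,1)
                 ~~~~^^^^^
  File "h.py", line 14, in proj
    c=g['mtx']@(np.array(g['rotation']).T@(np.array(p)-g['position'])); return c[:2]/c[2]
      ~~~~~~~~^^~~~~~~~~~~~~~~~~~~~~~~~~~~~~~~~~~~~~~~~~~~~~~~~~~~~~~~
ValueError: matmul: Input operand 1 does not have enough dimensions (has 0, gufunc core with signature (n?,k),(k,m?)->(n?,m?) requires 1)
```

```bash
sed -i "s/np.array(g\['rotation'\]).T@(/R.from_rotvec(g['rotation']).as_matrix().T@(/" h.py
python3 - <<'E'
from h import *
for c,b in(('top',(300,130,440,260)),('side',(285,115,405,245))):
    overlay(grab_frame(c),0,1.5,c+'ov1.png',b,4)
o=r.get_obs(); print(R.from_rotvec(o['orientation']).as_matrix().round(3), r.tcp_to_grasp)
print(F(.07,0,0,1.0),L(-.105,0,.016,0,0))
E
```

```text
[[ 0.     0.333 -0.943]
 [ 0.    -0.943 -0.333]
 [-1.     0.    -0.   ]] 0.0187
[ 0.5608356  -0.05727175  0.15890297] [ 0.48639438 -0.08874499  0.122     ]
```

View pics/topov1.png

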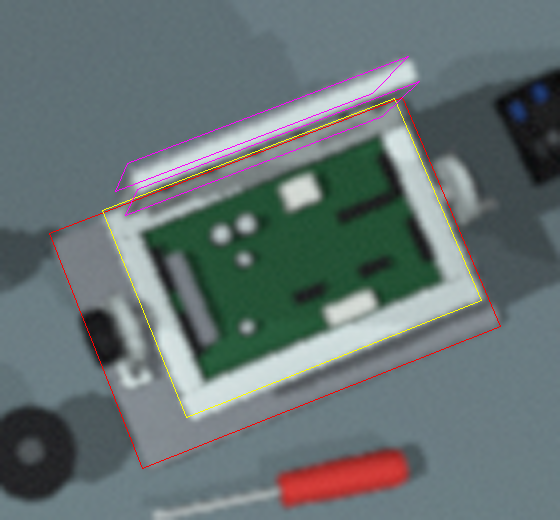

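View pics/sideov1.png

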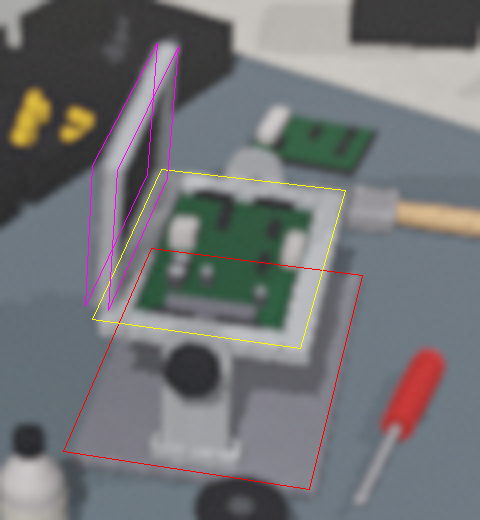

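Request:
apply_moves([
  [0, -60, 0, 0, 0, 0, 0],
  [0, -90, 0, 0, 0, 0, 0],
  [0, -90, -439, -587, -0.06, 0, 0],
  [0, -90, -439, -587, -0.06, 0, 0],
  [0, -90, -439, -587, -0.06, 0, 0],
  [0, -90, -439, -587, -0.06, 0, 0],
  [0, -90, -439, -587, -0.06, 0, 0],
  [0, -90, -439, -587, -0.06, 0, 0],
  [0, -90, -439, -587, -0.06, 0, 0],
  [0, -90, -439, -587, -0.06, 0, 0],
  [0, -90, -439, -587, -0.06, 0, 0],
  [0, -90, -439, -587, -0.06, 0, 0],
  [0, -90, -439, -587, -0.06, 0, 0],
  [0, -90, -439, -587, -0.06, 0, 0],
  [0, -90, -439, -587, -0.06, 0, 0],
  [0, -90, -439, -587, -0.06, 0, 0],
  [0, -90, -439, -587, -0.06, 0, 0],
  [0, -90, -439, -587, -0.06, 0, 0],
  [0, -90, -439, -587, -0.06, 0, 0],
], force=20)

```text
clock: 3.45
tcp_pos: [0.6321, -0.0264, 0.321]
orientation: [2.0, 0.407, -2.001]
contact_force: [-0.9, -0.8, 0.3]
grip_width: -0.0001
```

Request:
apply_moves([
  [0, 45, 0, 0, 0, 0, 0],
  [0, 90, 0, 0, 0, 0, 0],
  [0, 120, 0, 0, 0, 0, 0],
  [0, 132, 0, 0, 0, 0, 0],
  [0, 132, 0, 0, 0, 0, 0],
])

```text
clock: 3.95
tcp_pos: [0.6309, -0.0286, 0.1881]
orientation: [2.0, 0.403, -2.006]
contact_force: [0.5, 0.4, 0.7]
grip_width: -0.0002
```

```bash
python3 - <<'E'
from h import *
for c,b in(('top',(300,130,440,260)),('side',(285,95,405,225))):
    overlay(grab_frame(c),0,1.5,c+'ov2.png',b,4)
a=cv2.imread('pics/topov2.png');b=cv2.imread('pics/sideov2.png');h=520
cv2.imwrite('pics/ov2.png',cv2.resize(np.hstack([a[:h],b[:h]]),None,fx=.75,fy=.75))
d=85
for t in np.arange(1.5,-.15,-.1):
    x=62-d*np.cos(t)+16*np.sin(t)+11; z=106+d*np.sin(t)+16*np.cos(t)
    print(round(t,2),round(x),round(z),'rel',round(189-z),round(115-x))
print(r.get_obs()['contact_force'])
E
```

```text
1.5 83 192 rel -3 32
1.4 74 192 rel -3 41
1.3 66 192 rel -3 49
1.2 57 191 rel -2 58
1.1 49 189 rel 0 66
1.0 41 186 rel 3 74
0.9 33 183 rel 6 82
0.8 25 178 rel 11 90
0.7 18 173 rel 16 97
0.6 12 167 rel 22 103
0.5 6 161 rel 28 109
0.4 1 154 rel 35 114
0.3 -3 146 rel 43 118
0.2 -7 139 rel 50 122
0.1 -10 130 rel 59 125
-0.0 -12 122 rel 67 127
-0.1 -13 113 rel 76 128
[ 0.80131395 -0.00226532  0.88898353]
```

View pics/ov2.png

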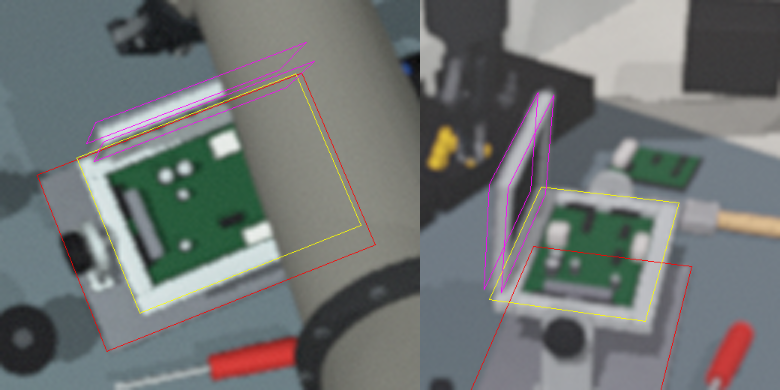

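Request:
apply_moves([
  [0, 0, 0, 15, 0, 0, 0],
  [0, 0, 0, 25, 0, 0, 0],
  [0, -2, 0, 33, 0, 0, 0],
  [0, -2, 0, 41, 0, 0, 0],
  [0, -2, 0, 49, 0, 0, 0],
  [0, -1, 0, 58, 0, 0, 0],
  [0, 1, 0, 66, 0, 0, 0],
  [0, 4, 0, 74, 0, 0, 0],
  [0, 7, 0, 82, 0, 0, 0],
  [0, 12, 0, 90, 0, 0, 0],
  [0, 17, 0, 97, 0, 0, 0],
  [0, 22, 0, 103, 0, 0, 0],
  [0, 28, 0, 109, 0, 0, 0],
  [0, 35, 0, 114, 0, 0, 0],
])

```text
clock: 5.45
tcp_pos: [0.5265, -0.0714, 0.1538]
orientation: [2.001, 0.406, -2.002]
contact_force: [0.1, 0.4, 1.3]
grip_width: -0.0001
```

```bash
cat > look.py <<'E'
from h import *
n,t,h=sys.argv[1],float(sys.argv[2]),float(sys.argv[3])
for c,b in(('top',(300,130,440,260)),('side',(285,95,405,225))):
    overlay(grab_frame(c),t,h,c+'ov.png',b,4)
a=cv2.imread('pics/topov.png');b=cv2.imread('pics/sideov.png')
cv2.imwrite('pics/ov%s.png'%n,cv2.resize(np.hstack([a,b]),None,fx=.75,fy=.75))
o=r.get_obs();p=o['tcp_pos']-np.append(J,0)
print('stand-frame tcp mm',np.round([1000*(np.cos(YAW)*p[0]+np.sin(YAW)*p[1]),1000*(-np.sin(YAW)*p[0]+np.cos(YAW)*p[1]),1000*p[2]],1),o['contact_force'].round(1),o['clock'])
E
python3 look.py 3 0 0.4
```

```text
stand-frame tcp mm [ -0.4   0.6 152.9] [-0.1  0.2 -0. ] 5.55
```

View pics/ov3.png

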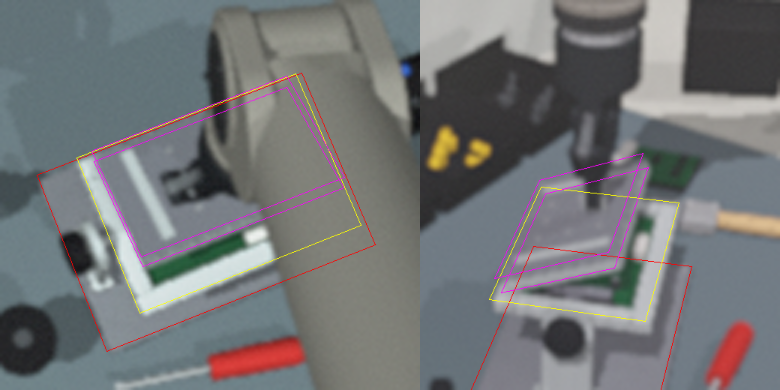

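The lid is partly down, about 0.4 rad, and the frame is still level. I'll press it shut now.

Request:
apply_moves([
  [0, 8, 0, 4, 0, 0, 0],
  [0, 15, 0, 8, 0, 0, 0],
  [0, 23, 0, 11, 0, 0, 0],
  [0, 29, 0, 13, 0, 0, 0],
  [0, 32, 0, 13, 0, 0, 0],
  [0, 34, 0, 13, 0, 0, 0],
  [0, 34, 0, 13, 0, 0, 0],
  [0, 34, 0, 13, 0, 0, 0],
])

```text
clock: 6.35
tcp_pos: [0.5142, -0.0766, 0.1215]
orientation: [2.0, 0.405, -2.004]
contact_force: [-7.9, -0.5, 18.1]
grip_width: -0.0
```

```bash
python3 look.py 4 0 0.0
```

```text
stand-frame tcp mm [-12.6   0.4 121.5] [-8.1 -0.7 17.7] 6.45
```

View pics/ov4.png

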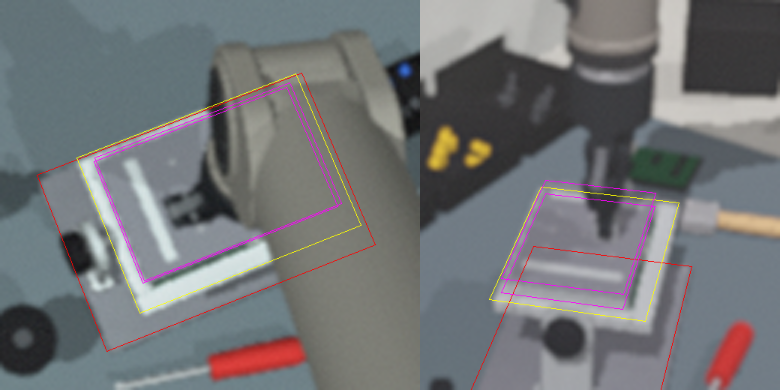

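Request:
apply_moves([
  [0, -20, 0, 0, 0, 0, 0],
  [0, -35, 0, 10, 0, 0, 0],
  [0, -35, 0, 40, 0, 0, 0],
  [0, -25, 0, 57, 0, 0, 0],
  [0, -5, 0, 57, 0, 0, 0],
  [0, 10, 0, 57, 0, 0, 0],
  [0, 10, 0, 57, 0, 0, 0],
])

```text
clock: 7.15
tcp_pos: [0.461, -0.0984, 0.1087]
orientation: [1.999, 0.407, -2.006]
contact_force: [-0.7, -0.4, 0.3]
grip_width: 0.0
```

```bash
python3 look.py 5 0 0.0; python3 - <<'E'
import numpy as np
for f in np.arange(0,1.25,.1):
    a=f/2
    x=-58*np.cos(f)-6*np.sin(f)-11*np.cos(a); z=100-58*np.sin(f)+6*np.cos(f)-11*np.sin(a)
    print(f.round(1),x.round(),z.round(),'rel',(110-z).round(),(-69-x).round(),a.round(2))
E
```

```text
stand-frame tcp mm [-68.6   0.4 110.4] [0.6 0.1 0.4] 7.25
0.0 -69.0 106.0 rel 4.0 0.0 0.0
0.1 -69.0 100.0 rel 10.0 0.0 0.05
0.2 -69.0 93.0 rel 17.0 -0.0 0.1
0.3 -68.0 87.0 rel 23.0 -1.0 0.15
0.4 -67.0 81.0 rel 29.0 -2.0 0.2
0.5 -64.0 75.0 rel 35.0 -5.0 0.25
0.6 -62.0 69.0 rel 41.0 -7.0 0.3
0.7 -59.0 63.0 rel 47.0 -10.0 0.35
0.8 -55.0 58.0 rel 52.0 -14.0 0.4
0.9 -51.0 54.0 rel 56.0 -18.0 0.45
1.0 -46.0 49.0 rel 61.0 -23.0 0.5
1.1 -41.0 45.0 rel 65.0 -28.0 0.55
1.2 -36.0 42.0 rel 68.0 -33.0 0.6
```

View pics/ov5.png

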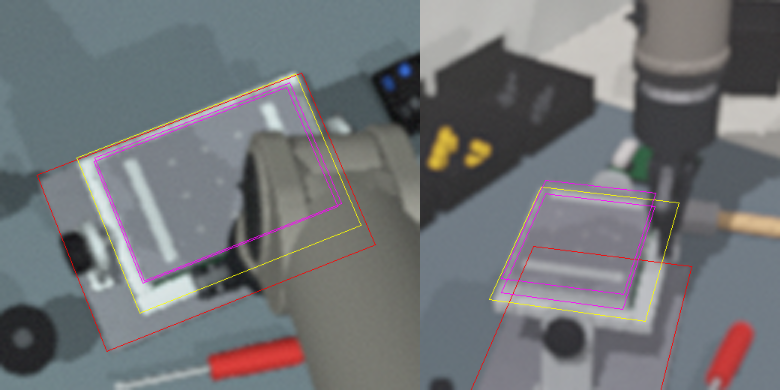

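Lid shut, frame level, and the fingertip is above the near rail. Next I'll push the rail down.

Request:
apply_moves([
  [0, 4, 0, 0, 0, 0, 0],
  [0, 7, 0, 0, 0, 0.02, 0],
  [0, 10, 0, 0, 0, 0.05, 0],
  [0, 14, 0, 0, 0, 0.08, 0],
  [0, 17, 0, 0, 0, 0.1, 0],
  [0, 20, 0, 0, 0, 0.12, 0],
  [0, 23, 0, -1, 0, 0.15, 0],
  [0, 26, 0, -1, 0, 0.17, 0],
  [0, 29, 0, -2, 0, 0.2, 0],
  [0, 32, 0, -3, 0, 0.22, 0],
  [0, 35, 0, -5, 0, 0.25, 0],
  [0, 38, 0, -6, 0, 0.28, 0],
  [0, 41, 0, -7, 0, 0.3, 0],
])

```text
clock: 8.55
tcp_pos: [0.47, -0.0957, 0.0702]
orientation: [2.31, 0.467, -1.698]
contact_force: [-1.3, 1.2, 5.7]
grip_width: 0.0
```

```bash
python3 look.py 6 0.6 0.0
```

```text
stand-frame tcp mm [-61.3  -0.1  69.8] [-0.7  0.7  1.4] 8.65
```

View pics/ov6.png

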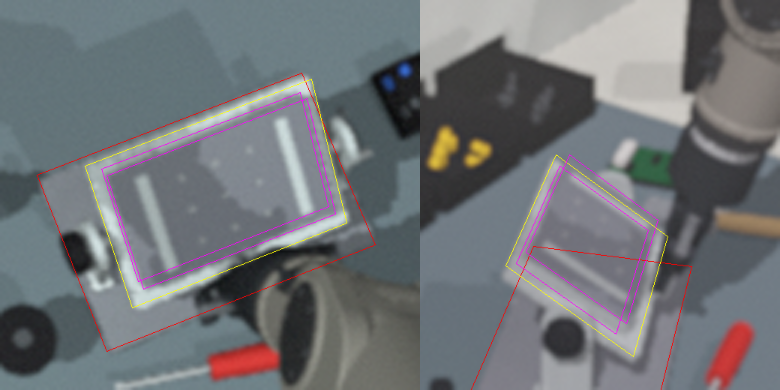

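Request:
apply_moves([
  [0, 3, 0, 0, 0, 0.02, 0],
  [0, 7, 0, -1, 0, 0.05, 0],
  [0, 10, 0, -2, 0, 0.08, 0],
  [0, 13, 0, -3, 0, 0.1, 0],
  [0, 15, 0, -5, 0, 0.12, 0],
  [0, 18, 0, -6, 0, 0.15, 0],
  [0, 21, 0, -8, 0, 0.18, 0],
  [0, 24, 0, -9, 0, 0.2, 0],
  [0, 27, 0, -11, 0, 0.22, 0],
  [0, 29, 0, -13, 0, 0.25, 0],
  [0, 31, 0, -15, 0, 0.28, 0],
  [0, 33, 0, -17, 0, 0.3, 0],
  [0, 33, 0, -17, 0, 0.3, 0],
])

```text
clock: 9.95
tcp_pos: [0.4923, -0.0872, 0.0416]
orientation: [2.575, 0.517, -1.361]
contact_force: [-4.5, -3.9, -0.6]
grip_width: 0.0
```

```bash
python3 look.py 7 1.2 0.0
```

```text
stand-frame tcp mm [-36.7  -0.8  42. ] [-5.  -2.8 -1.7] 10.05
```

View pics/ov7.png

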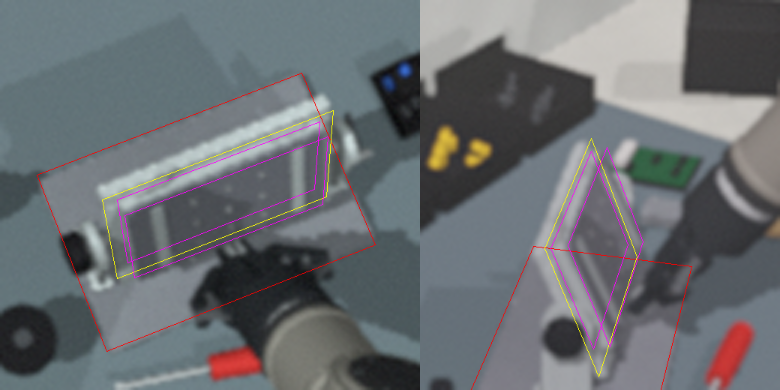

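Request:
apply_moves([
  [0, -30, 0, 0, 0, 0, 0],
  [0, -60, 0, 0, 0, 0, 0],
  [0, -95, 0, -25, 0, -0.15, 0],
  [0, -125, 0, -45, 0, -0.3, 0],
  [0, -160, 0, -67, 0, -0.45, 0],
  [0, -191, 0, -89, 0, -0.6, 0],
  [0, -191, 0, -89, 0, -0.6, 0],
  [0, -155, 0, -140, 0, -0.6, 0],
  [0, -130, 0, -175, 0, -0.6, 0],
  [0, -108, 0, -210, 0, -0.6, 0],
  [0, -108, 0, -210, 0, -0.6, 0],
  [0, -108, 0, -210, 0, -0.6, 0],
  [0, -80, 0, -190, 0, -0.6, 0],
  [0, -50, 0, -170, 0, -0.6, 0],
  [0, -27, 0, -155, 0, -0.6, 0],
  [0, -27, 0, -155, 0, -0.6, 0],
])

```text
clock: 11.65
tcp_pos: [0.5943, -0.0424, 0.1497]
orientation: [1.996, 0.406, -2.007]
contact_force: [-0.3, 0.0, 0.5]
grip_width: 0.0001
```

```bash
python3 look.py 8 1.25 0.0; python3 - <<'E'
import numpy as np
for f in np.arange(1.2,3.21,.1):
    x=62*np.cos(f)+6*np.sin(f)+11; z=100+62*np.sin(f)-6*np.cos(f)
    print(f.round(1),x.round(),z.round(),'rel',(152-z).round(),(75-x).round())
E
```

```text
stand-frame tcp mm [ 77.2   0.5 153.7] [-0.2  0.4  0.8] 11.75
1.2 39.0 156.0 rel -4.0 36.0
1.3 33.0 158.0 rel -6.0 42.0
1.4 27.0 160.0 rel -8.0 48.0
1.5 21.0 161.0 rel -9.0 54.0
1.6 15.0 162.0 rel -10.0 60.0
1.7 9.0 162.0 rel -10.0 66.0
1.8 3.0 162.0 rel -10.0 72.0
1.9 -3.0 161.0 rel -9.0 78.0
2.0 -9.0 159.0 rel -7.0 84.0
2.1 -15.0 157.0 rel -5.0 90.0
2.2 -21.0 154.0 rel -2.0 96.0
2.3 -26.0 150.0 rel 2.0 101.0
2.4 -31.0 146.0 rel 6.0 106.0
2.5 -35.0 142.0 rel 10.0 110.0
2.6 -39.0 137.0 rel 15.0 114.0
2.7 -42.0 132.0 rel 20.0 117.0
2.8 -45.0 126.0 rel 26.0 120.0
2.9 -48.0 121.0 rel 31.0 123.0
3.0 -50.0 115.0 rel 37.0 125.0
3.1 -51.0 109.0 rel 43.0 126.0
3.2 -51.0 102.0 rel 50.0 126.0
```

View pics/ov8.png

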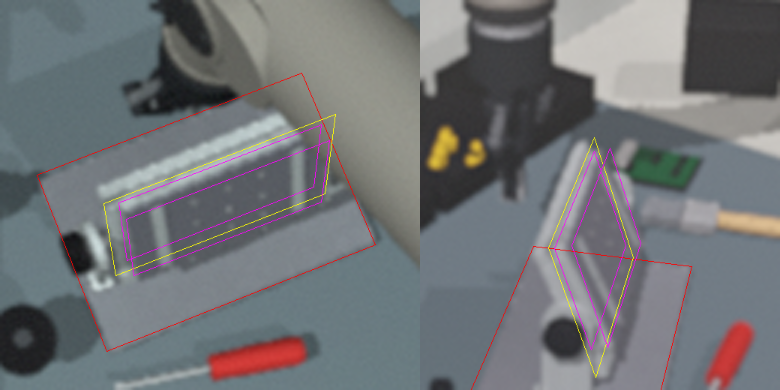

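Request:
apply_moves([
  [0, 0, 0, 20, 0, 0, 0],
  [0, -2, 0, 32, 0, 0, 0],
  [0, -5, 0, 40, 0, 0, 0],
  [0, -8, 0, 48, 0, 0, 0],
  [0, -9, 0, 54, 0, 0, 0],
  [0, -10, 0, 60, 0, 0, 0],
  [0, -10, 0, 66, 0, 0, 0],
  [0, -10, 0, 72, 0, 0, 0],
  [0, -9, 0, 78, 0, 0, 0],
  [0, -7, 0, 84, 0, 0, 0],
  [0, -5, 0, 90, 0, 0, 0],
  [0, -2, 0, 96, 0, 0, 0],
  [0, 2, 0, 101, 0, 0, 0],
])

```text
clock: 13.05
tcp_pos: [0.505, -0.0813, 0.1523]
orientation: [2.005, 0.403, -1.998]
contact_force: [2.7, 0.1, 6.9]
grip_width: 0.0001
```

```bash
python3 look.py 9 2.3 0.0
```

```text
stand-frame tcp mm [-24.2  -0.4 151.5] [ 1.8 -0.4  2.6] 13.15
```

View pics/ov9.png

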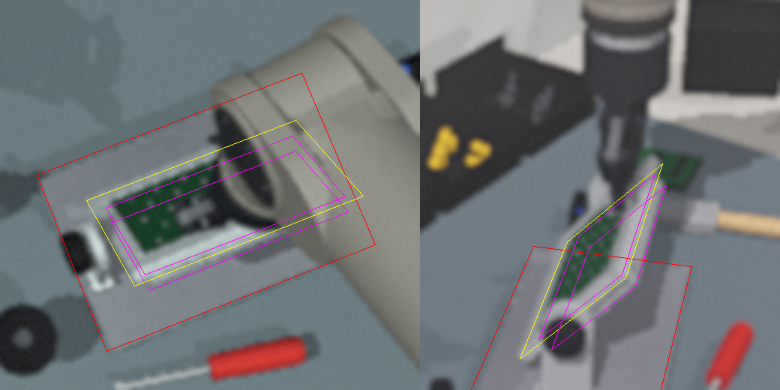

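Request:
apply_moves([
  [0, 4, 0, 5, 0, 0, 0],
  [0, 8, 0, 10, 0, 0, 0],
  [0, 13, 0, 14, 0, 0, 0],
  [0, 18, 0, 18, 0, 0, 0],
  [0, 24, 0, 21, 0, 0, 0],
  [0, 29, 0, 24, 0, 0, 0],
  [0, 33, 0, 26, 0, 0, 0],
  [0, 37, 0, 28, 0, 0, 0],
  [0, 40, 0, 28, 0, 0, 0],
  [0, 42, 0, 28, 0, 0, 0],
  [0, 44, 0, 28, 0, 0, 0],
  [0, 44, 0, 28, 0, 0, 0],
])

```text
clock: 14.35
tcp_pos: [0.4778, -0.0923, 0.1065]
orientation: [2.001, 0.405, -2.003]
contact_force: [2.6, -1.2, 2.8]
grip_width: -0.0001
```

```bash
python3 look.py 10 3.14 0.0
```

```text
stand-frame tcp mm [-52.5   0.2 106.5] [ 2.7 -1.6  4.6] 14.45
```

View pics/ov10.png

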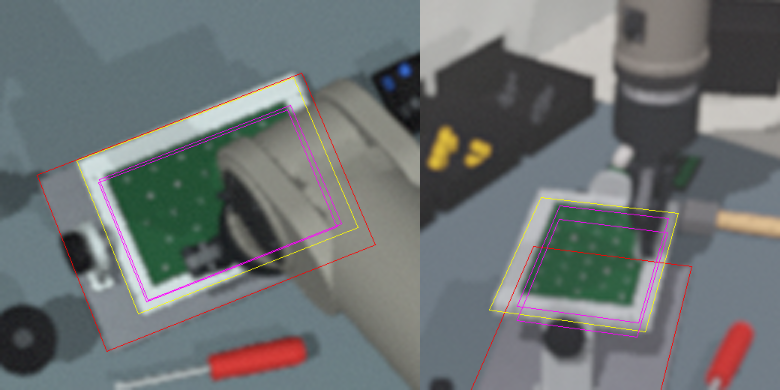

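Request:
apply_moves([
  [0, 1, 0, 0, 0, 0, 0],
  [0, 2, 0, 0, 0, 0, 0],
  [0, 2, 0, 0, 0, 0, 0],
  [0, -15, 0, 0, 0, 0, 0],
  [0, -55, 0, 0, 0, 0, 0],
  [0, -105, 0, 0, 0, 0, 0],
  [0, -155, 0, 0, 0, 0, 0],
  [0, -155, 100, 0, 0, 0, 0],
  [0, -155, 200, 0, 0, 0, 0],
  [0, -155, 250, 0, 0, 0, 0],
  [0, -155, 250, 0, 0, 0, 0],
  [0, -155, 250, 0, 0, 0, 0],
  [0, -155, 250, 0, 0, 0, 0],
  [0, -155, 250, 0, 0, 0, 0],
  [0, -155, 250, 0, 0, 0, 0],
])

```text
clock: 15.95
tcp_pos: [0.5745, -0.3203, 0.2609]
orientation: [1.999, 0.41, -2.003]
contact_force: [-0.4, -0.4, 0.4]
grip_width: -0.0001
```

```bash
python3 look.py 11 3.14 0.0; python3 - <<'E'
from h import *
gs={c:shot(c,c+'end.png') for c in('side','top')}
for l in ['jig','near_rail','far_rail','lid_edge','driver','spool','flux']:
    rs=[]
    for c,g in gs.items():
        q=pinpoint(l,c)
        if q: rs.append(ray(g,q[0]['point'])); print(l,c,round(q[0]['confidence'],2),atz(g,q[0]['point'],0).round(3))
    if len(rs)==2: x,e=tri(rs);print('  ',x.round(3),np.round(e,4))
print(r.get_obs()['clock'])
E
```

```text
stand-frame tcp mm [ -51.8 -247.9  261.6] [0.3 0.2 0.3] 16.05
jig side 0.68 [ 0.528 -0.068  0.   ]
jig top 0.8 [ 0.526 -0.073  0.   ]
   [ 0.528 -0.073 -0.003] [0.0019 0.0019]
near_rail side 0.56 [ 0.685 -0.18   0.   ]
near_rail top 0.84 [ 0.608 -0.061  0.   ]
   [ 0.585 -0.049  0.106] [0.0012 0.0012]
far_rail side 0.97 [ 0.565 -0.253  0.   ]
far_rail top 0.83 [ 0.48  -0.115  0.   ]
   [ 0.468 -0.096  0.12 ] [0.0044 0.0044]
driver side 0.61 [ 0.381 -0.068  0.   ]
driver top 0.9 [ 0.389 -0.079  0.   ]
   [ 0.389 -0.08  -0.012] [0.0013 0.0013]
spool side 0.9 [0.402 0.09  0.   ]
spool top 0.81 [0.407 0.091 0.   ]
   [ 0.405  0.09  -0.001] [0.0025 0.0025]
flux side 0.62 [0.526 0.158 0.   ]
flux top 0.66 [0.512 0.153 0.   ]
   [0.518 0.157 0.002] [0.0068 0.0068]
16.85
```

View pics/ov11.png

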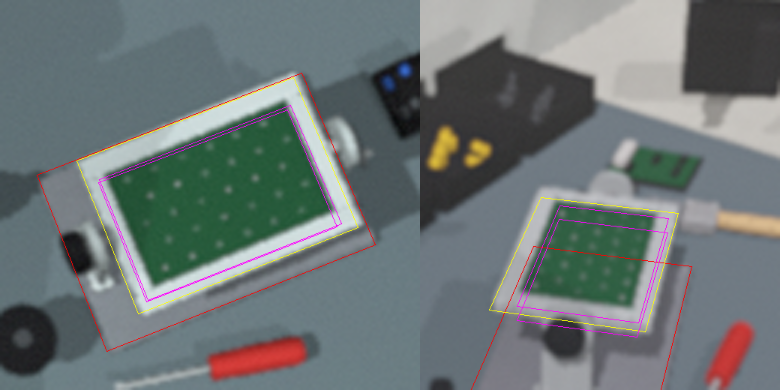

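View pics/topend.png

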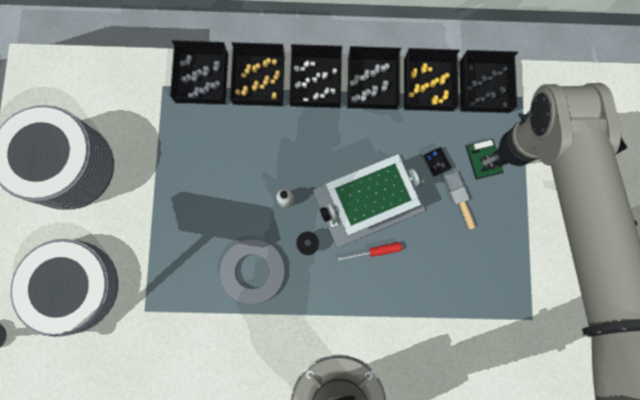

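```bash
python3 -c "
from h import *
print(r.hand_in(), r.get_obs()['clock'])"
```

```text
the job is handed in; nothing more can be done
the job is handed in; nothing more can be done
```

I tipped the lid shut from behind with the closed fingertips and pushed the near rail down to about 1.2 rad. I then finished the turn by pushing the far rail's solder-side face over and down to level. The job is handed in; no verdict was reported.

**Frame:** the solder side is up. The model outline drawn at 3.14 rad matches both camera views. The last push took the tip to about 104.5 mm commanded, against 106 mm for a level rail face, so the turn should be about 3.14 to 3.17 rad.

**Forces:** the highest I read was about 20 N, while pressing the lid shut. Readings during the turning were under 10 N. These were read only at the end of each move, so a higher value in between would not show.

**Stand and bystanders:** the stand was measured within about 3 mm of its starting place. The spool and flux were within about 6 mm. The driver's final position came out within about 7 mm of the first top-camera reading. I checked the cup, brush, spare and tray only by eye in the top picture, where they look unmoved. The arm was clear of everything, with the tip at 0.26 m.

**Checks that disagreed or were missing:**
- The final camera estimate of the far rail's height was 120 mm against the expected 106 mm. The same estimates read about 8 to 18 mm too high on the rails at the start, so I trusted the fingertip contact and the outline instead.
- The lid cannot be seen under the frame. It was seen shut before the turn, and nothing showed hanging below afterwards.

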